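# Pack the whole mini pots into the foam tray

### The arm

A 6-joint arm with a two-finger parallel gripper is mounted at the origin on the work surface. World frame = base frame: x ahead of the robot, y to its left, z up, the work surface at z = 0. Lengths are in m, angles in rad, forces in N, time in s.
With the tool pointing down it reaches from about 0.35 to 0.775 m from the base axis. Payload 5.5 kg.
Tool frame: the origin (TCP) lies at the very end of the fingers, on their centre line; the grasp point (between the pads) lies env.grasp_offset behind it (env.grasp_offset is the distance from the TCP to the grasp point, in m); x points along the fingers, y is the direction in which the jaws open and shut, and the axes are right-handed (so a half turn about x gives the same grasp; the last joint's range is limited). The gripper opens to 85 mm and grips with 20 to 120 N. Pads are 22 mm wide; open, the fingers measure 114 mm over their backs; the gripper's body (76 mm by 85 mm) begins 54 mm behind the grasp point. The pads swing forward as they close: fully open they stand 13 mm farther back than shut.
Start: joints at [-1.339, 0.313, 0.046, 1.304, 0, 1.431], TCP at [0.209, -0.536, 0.231] pointing down, gripper open.
Joint ranges: [-2.76, 2.76], [-0.86, 1.69], [-1.03, 1.26], [-2.2, 2.34], [-1.47, 1.5], [-3.14, 3.14]. Speed limits (rad/s): [2.57, 2.57, 3.14, 3.14, 3.14, 3.14].

### API

Orientations are given as a unit quaternion [w, x, y, z].
In Python, from workcell import get_state, viewer, job, env gives the robot as it stands.
- The arm moves only by the tool send_rows, never from a script. Its argument "plan" is a list of rows, each a list of 6 numbers: the shift along the tool's x, y, z in mm, then the turn, a rotation vector about the tool's x, y, z in degrees. A call has exactly 10 rows; each row is the pose to reach, as a shift and turn from the pose commanded when the call began, along the tool's axes at that moment; what a row does not reach only later rows make up. A row lasts 1/8 s, in which the tool goes at most 62.5 mm and 10.7 degrees, less where a joint would pass 70% of its speed; a pose out of reach is approached as far as the arm can. A call with a gripper value outside its range is refused whole. "claw" is the finger opening in mm, from 0 to 85.4, set as the call begins (left out, the last holds). The fingers move at their own pace and stop on an object; "newtons" is the grip in N (left out, the last holds). Time passes only in rows, so rows that repeat a pose let the fingers close, or fill a call up. It gives the time, the measured TCP pose, the force and the opening at its end, in the units of the state.
- get_state(): the state, without advancing time (a new reading comes with each control period).
- viewer.read_camera(name): name is "scene" or "top" or "wrist"; returns a dict with "frame" (420x560x3 uint8, blue, green, red), "mtx" (3x3 intrinsics, pixels), "rvec" (rotation vector, rad) and "tvec" (3), from world to camera coordinates, as OpenCV has them. Camera axes: x right, y down, z forward; pixel columns grow to the right and rows downward; lengths in m; the calibration is good to about 2 mm. A picture is of the moment at which its call begins. There is no depth.
- job.hand_in(): hands the job in, once; it reports no verdict.
The state is a dict: "clock": time; "joint_pos": joint angles; "qvel": joint speeds; "tau": joint torques, N m; "tcp_pos": TCP position; "orientation": TCP orientation; "wrist_force": force on the tool from outside, world axes, zero at the start; "ft_torque": the same for the moment, N m; "finger_gap": finger opening in m.
Only numpy, scipy, OpenCV 4.12 (cv2) and the standard library are available. Lean on these libraries where they do the work, as an engineer would, in place of code of your own. Each camera call takes 0.05 s, during which the arm holds its last target.

### The job

Pack the set of four whole little clay pots into the foam-lined tray: the round, the square, the oblong and the tall narrow one, each standing upright on the floor of the pocket made for its shape and size (the tall one goes into the small round pocket). Leave the two broken pots where they stand.

Things in the scene. Friction and masses are not known exactly. Their poses are not given: they have to be found in the camera images.
- pot_round: Loose, glazed ochre-brown clay, open top, 5 mm walls, 6 mm floor with a dark drain spot. Origin: centre of its underside, z up. 0.07 to 0.18 kg. Whole round pot (16 facets), 58 mm across, 42 mm tall, walls upright.
- pot_square: Loose, glazed ochre-brown clay, open top, 5 mm walls, 6 mm floor with a dark drain spot. Origin: centre of its underside, z up. 0.07 to 0.18 kg. Whole square pot, 52 x 52 mm, 44 mm tall, walls upright; x, y square to its sides.
- pot_oblong: Loose, glazed ochre-brown clay, open top, 5 mm walls, 6 mm floor with a dark drain spot. Origin: centre of its underside, z up. 0.07 to 0.18 kg. Whole oblong pot, 76 mm along its x, 46 mm along its y, 40 mm tall, walls upright.
- pot_tall: Loose, glazed ochre-brown clay, open top, 5 mm walls, 6 mm floor with a dark drain spot. Origin: centre of its underside, z up. 0.07 to 0.18 kg. Whole tall narrow round pot (12 facets), 40 mm across, 62 mm tall, walls upright.
- broken_round: A look-alike of the round pot, same size and glaze, but about a third of its wall is broken away down to 10 to 22 mm. Loose. Origin: centre of its underside.
- broken_square: A look-alike of the square pot, same size and glaze, but one upper corner is broken away (30 mm along each of two sides, down to about 10 mm). Loose. Origin: centre of its underside.
- insert_round: White foam insert, 104 x 104 x 18 mm, fixed; one of four that fill a low cardboard tray in a 2 x 2 pattern (any order; tray 228 x 228 mm outside, may be turned). Origin: centre of its underside, on the vertical axis of its pocket; x, y along its edges. Pocket 8 mm deep: its floor is 10 mm above the origin, the foam's top (flush with the tray's wall) 18 mm above the origin and 26 mm above the table. Pocket: the larger round one, 74 mm across.
- insert_square: White foam insert, 104 x 104 x 18 mm, fixed; one of four that fill a low cardboard tray in a 2 x 2 pattern (any order; tray 228 x 228 mm outside, may be turned). Origin: centre of its underside, on the vertical axis of its pocket; x, y along its edges. Pocket 8 mm deep: its floor is 10 mm above the origin, the foam's top (flush with the tray's wall) 18 mm above the origin and 26 mm above the table. Pocket: square, 68 x 68 mm, sides along x and y.
- insert_oblong: White foam insert, 104 x 104 x 18 mm, fixed; one of four that fill a low cardboard tray in a 2 x 2 pattern (any order; tray 228 x 228 mm outside, may be turned). Origin: centre of its underside, on the vertical axis of its pocket; x, y along its edges. Pocket 8 mm deep: its floor is 10 mm above the origin, the foam's top (flush with the tray's wall) 18 mm above the origin and 26 mm above the table. Pocket: oblong, 92 mm along its x, 62 mm along its y.
- insert_tall: White foam insert, 104 x 104 x 18 mm, fixed; one of four that fill a low cardboard tray in a 2 x 2 pattern (any order; tray 228 x 228 mm outside, may be turned). Origin: centre of its underside, on the vertical axis of its pocket; x, y along its edges. Pocket 8 mm deep: its floor is 10 mm above the origin, the foam's top (flush with the tray's wall) 18 mm above the origin and 26 mm above the table. Pocket: the smaller round one, 56 mm across.
Mind the look-alikes: they are no part of the job. What is shaped like the pot_square but purple is not meant. Leave any purple look-alike of the pot_tall alone.

How it is judged:
At the end, for the whole second after the job is handed in: Each of the four whole pots stands in its own pocket: its centre within 14 mm of the pocket's axis, its underside less than 3.5 mm above the pocket floor, leaning less than 0.1 rad, at rest; both broken pots are within 20 mm of where they began and upright (horizontal distance between pot_round and insert_round below 0.014 m and z of pot_round in the frame of insert_round below 0.0135 m and angle between each of pot_round, pot_square, pot_oblong, pot_tall, broken_round, broken_square's own z axis and vertical below 0.1 rad and linear speed of each of pot_round, pot_square, pot_oblong, pot_tall below 0.01 m/s and horizontal distance between pot_square and insert_square below 0.014 m and z of pot_square in the frame of insert_square below 0.0135 m and horizontal distance between pot_oblong and insert_oblong below 0.014 m and z of pot_oblong in the frame of insert_oblong below 0.0135 m and horizontal distance between pot_tall and insert_tall below 0.014 m and z of pot_tall in the frame of insert_tall below 0.0135 m and distance of each of broken_round, broken_square from where it was at the start of the episode below 0.02 m); the robot touches nothing.
It fails at once if a broken pot is moved more than 20 mm from its place (distance of any of broken_round, broken_square from where it was at the start of the episode above 0.02 m).
It also fails if it takes over 118 s, if anything falls off the work surface, if the arm or the gripper's body presses on something with over 40 N, if the wrist force passes 120 N, or if a joint passes its speed limit or range.

## Working session

There is one attempt and no reset: what is moved stays moved. The work goes in short steps, Python scripts to look and compute and a tool call to move; the robot and the scene stay as the last step left them, time stands still between calls to the robot, and variables do not carry over. Pictures are saved under pics/ and viewed, and the job is handed in when it is done.

Besides the shell and the picture viewer there is one more tool, called after "Call:" by a JSON object that holds its "op" and its "data", one argument or row to a line. send_rows: Moves the arm, as the interface text tells. Its arguments: {"type":"object","properties":{"plan":{"type":"array"},"claw":{"type":"number"},"newtons":{"type":"number"}},"required":["plan"]}

```bash
ls; mkdir -p pics; python3 - <<'E'
from workcell import get_state, viewer, job, env
import cv2
s=get_state();print(s); print(env.grasp_offset)
for n in("scene","top"):
    c=viewer.read_camera(n);cv2.imwrite(f"pics/{n}0.png",c["frame"]);print(n,c["mtx"].tolist(),c["rvec"],c["tvec"])
E
```

```text
pics
{'clock': 0.0, 'joint_pos': array([-1.33860930e+00,  3.14008627e-01,  4.49940012e-02,  1.30359376e+00,
        6.86878513e-06,  1.43120491e+00]), 'qvel': array([-0.0006486 , -0.00094146,  0.00110535,  0.0001537 ,  0.00061351,
       -0.0012442 ]), 'tau': array([ 4.70056693e-04, -4.80625105e+01,  2.98533994e+01,  1.92688726e-02,
       -1.97024669e-04, -7.31907932e-06]), 'tcp_pos': array([ 0.20876318, -0.53522652,  0.23041033]), 'orientation': array([-0.1300477 , -0.69489744, -0.13132786,  0.69495189]), 'wrist_force': array([ 0.32238157, -1.33256926,  0.54554987]), 'ft_torque': array([-0.02133576,  0.01892781,  0.0269851 ]), 'finger_gap': 0.0854573275189688}
0.0187
scene [[538.7518874869963, 0.0, 282.04252753297214], [0.0, 538.7518874869963, 207.52272039211704], [0.0, 0.0, 1.0]] [ 0.95982944  2.69410546 -0.76311105] [ 0.40753083 -0.25941796  1.48189029]
top [[417.97778523086055, 0.0, 277.08232768098134], [0.0, 417.97778523086055, 207.96289877043745], [0.0, 0.0, 1.0]] [ 2.14111227 -2.05655609  0.24645698] [-0.02026497  0.54437947  0.74603667]
```

View pics/scene0.png

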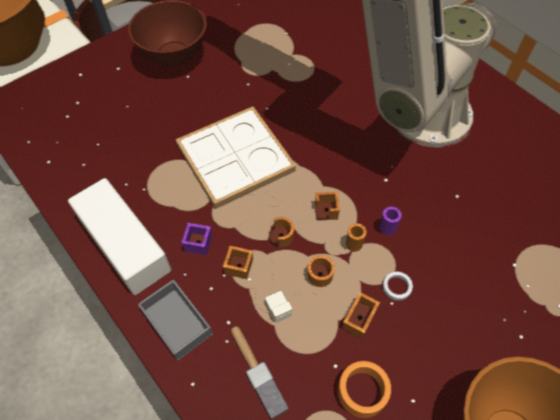

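View pics/top0.png

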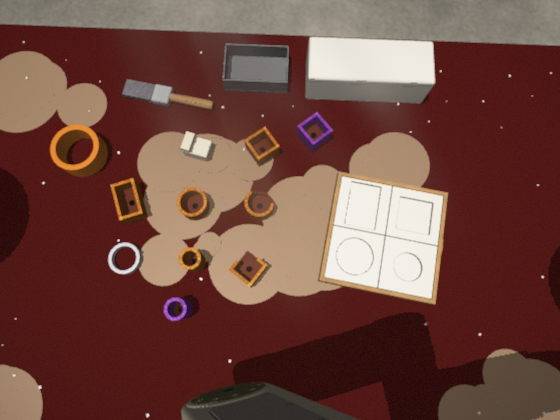

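```bash
cat > h.py <<'E'
import cv2,numpy as np
from workcell import get_state, viewer, job, env
from scipy.spatial.transform import Rotation as R
def cam(n):
    return viewer.read_camera(n)
def p2w(c,uv,z):
    Rm=cv2.Rodrigues(np.array(c["rvec"],float))[0];t=np.array(c["tvec"],float).ravel();K=np.array(c["mtx"])
    d=Rm.T@np.linalg.solve(K,[uv[0],uv[1],1.0]);o=-Rm.T@t
    return o+d*(z-o[2])/d[2]
def w2p(c,P):
    return cv2.projectPoints(np.array(P,float).reshape(-1,3),np.array(c["rvec"],float),np.array(c["tvec"],float),np.array(c["mtx"]),None)[0].reshape(-1,2)
def Rt():
    s=get_state();q=s["orientation"];return R.from_quat([q[1],q[2],q[3],q[0]]),s
E
python3 - <<'E'
from h import *
import pickle
c=cam("top");pickle.dump(c,open("top.pkl","wb"))
f=c["frame"];cv2.imwrite("pics/t1.png",cv2.resize(f[110:310,90:290],None,fx=3,fy=3,interpolation=cv2.INTER_CUBIC))
cv2.imwrite("pics/t2.png",cv2.resize(f[160:310,305:455],None,fx=4,fy=4,interpolation=cv2.INTER_CUBIC))
d=cam("scene");pickle.dump(d,open("sc.pkl","wb"));cv2.imwrite("pics/s1.png",cv2.resize(d["frame"][170:350,170:420],None,fx=3.2,fy=3.2,interpolation=cv2.INTER_CUBIC))
for uv in [(127,199),(192,203),(259,204),(262,146),(248,267),(190,258),(175,309),(315,130)]: print(uv,p2w(c,uv,0.042).round(3))
for uv in [(362,206),(414,216),(355,257),(407,266)]:print(uv,p2w(c,uv,.026).round(3))
r,s=Rt();print(r.as_matrix().round(3))
E
```

```text
(127, 199) [0.556 0.302 0.042]
(192, 203) [0.553 0.172 0.042]
(259, 204) [0.556 0.038 0.042]
(262, 146) [0.68  0.038 0.042]
(248, 267) [0.431 0.053 0.042]
(190, 258) [0.444 0.166 0.042]
(175, 309) [0.347 0.186 0.042]
(315, 130) [ 0.72  -0.071  0.042]
(362, 206) [ 0.565 -0.171  0.026]
(414, 216) [ 0.548 -0.276  0.026]
(355, 257) [ 0.46  -0.156  0.026]
(407, 266) [ 0.447 -0.258  0.026]
[[-0.     0.363 -0.932]
 [ 0.001 -0.932 -0.363]
 [-1.    -0.001 -0.   ]]
```

View pics/t1.png

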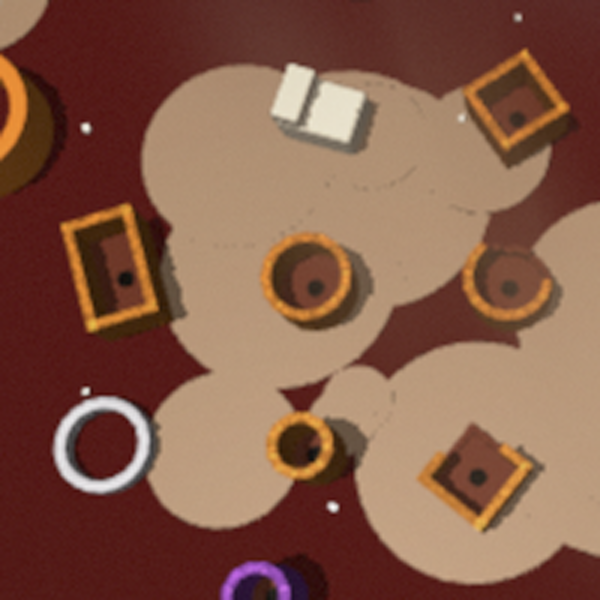

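View pics/t2.png

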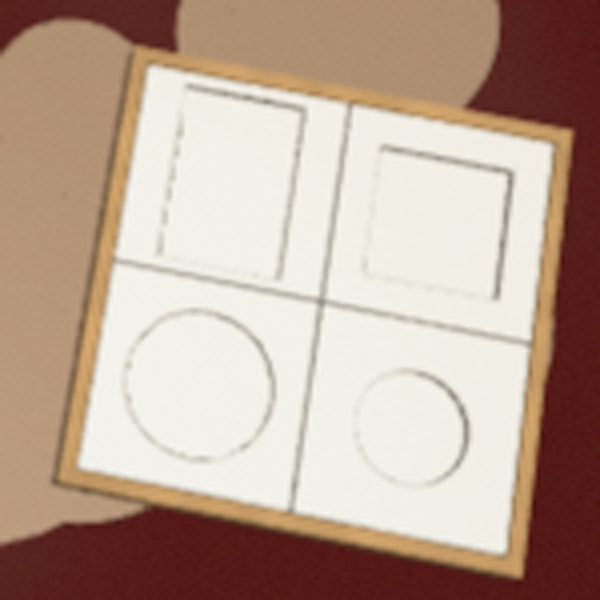

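View pics/s1.png

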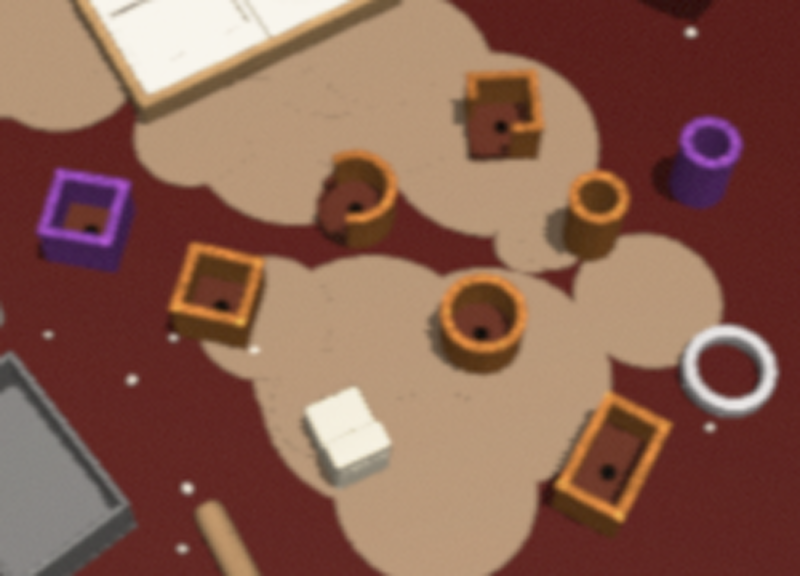

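```bash
cat > meas.py <<'E'
from h import *
import pickle
c=pickle.load(open("top.pkl","rb"))
def rect(c,center,z,half=0.06,s=4000):  # px per m
    xs=np.array([[-half,-half],[half,-half],[half,half],[-half,half]])+center
    P=np.c_[xs,np.full(4,z)]
    src=w2p(c,P).astype(np.float32)
    dst=((xs-center+half)*s).astype(np.float32)
    H=cv2.getPerspectiveTransform(src,dst);n=int(2*half*s)
    return cv2.warpPerspective(c["frame"],H,(n,n),flags=cv2.INTER_CUBIC)
if __name__=="__main__":
  out=[]
  for name,ctr,z in [("round",(.553,.172),.042),("square",(.68,.038),.044),("oblong",(.556,.302),.040),("tall",(.437,.163),.062)]:
    ctr=np.array(ctr);im=rect(c,ctr,z)
    hsv=cv2.cvtColor(im,cv2.COLOR_BGR2HSV)
    m=((hsv[...,0]>7)&(hsv[...,0]<22)&(hsv[...,1]>150)&(hsv[...,2]>150)).astype(np.uint8)
    n,l,st,_=cv2.connectedComponentsWithStats(m)
    k=1+np.argmax(st[1:,4]);m=(l==k).astype(np.uint8)
    pts=cv2.findNonZero(m)
    r=cv2.minAreaRect(pts);e=cv2.minEnclosingCircle(pts)
    print(name,"rect c",(np.array(r[0])/4000-.06+ctr).round(4),"size",np.array(r[1])/4,"ang",r[2],"circ",(np.array(e[0])/4000-.06+ctr).round(4),e[1]/4)
    v=im.copy();cv2.polylines(v,[cv2.boxPoints(r).astype(int)],True,(0,255,0),1);v[m>0]=v[m>0]//2+np.array([100,0,0],np.uint8);out.append(cv2.resize(v,(400,300)) if 0 else v[100:380,100:380])
  cv2.imwrite("pics/m1.png",np.vstack([np.hstack(out[:2]),np.hstack(out[2:])]))
E
python3 meas.py
```

```text
round rect c [0.5563 0.1725] size [58.69889832 59.48928833] ang 17.19854164123535 circ [0.5561 0.1727] 30.148889541625977
square rect c [0.6863 0.0395] size [54.18679428 54.33010483] ang 37.23482894897461 circ [0.6868 0.0395] 37.08860397338867
oblong rect c [0.5575 0.3047] size [78.55762482 48.39244843] ang 20.902334213256836 circ [0.5575 0.3046] 45.11532974243164
tall rect c [0.4415 0.1628] size [41.19979858 40.95860291] ang 37.87498474121094 circ [0.4416 0.1623] 21.551424026489258
```

View pics/m1.png

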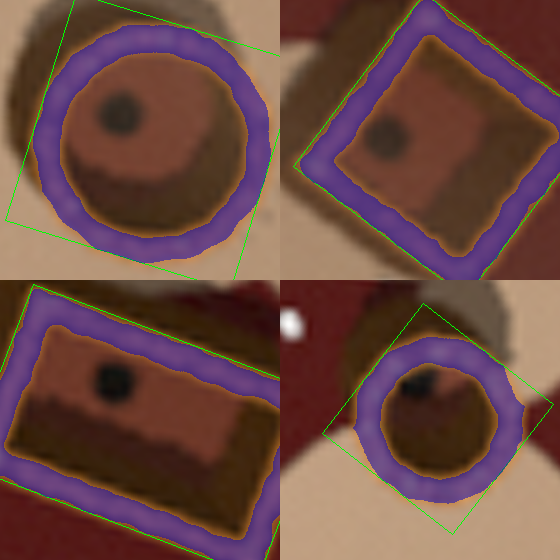

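```bash
python3 - <<'E'
from h import *
import pickle
c=pickle.load(open("top.pkl","rb"))
f=lambda x,y:p2w(c,((x+.5)/4-.5+305,(y+.5)/4-.5+160),.026)[:2]
C=np.array([f(*p) for p in [(132,47),(573,130),(522,577),(53,485)]]);print(C.round(4),C.mean(0))
for i in range(4):
    d=C[(i+1)%4]-C[i];print(np.linalg.norm(d).round(4),np.degrees(np.arctan2(d[1],d[0])).round(1))
print("x",f(321,301))
for n,p in dict(obl=[(185,87),(305,108),(278,279),(158,256)],sq=[(381,147),(513,171),(497,298),(362,272)],rd=[(124,387),(275,387),(199,310),(199,462)],tall=[(354,428),(470,428),(411,369),(411,487)]).items():
    q=np.array([f(*a) for a in p]);print(n,q.mean(0).round(4),np.linalg.norm(q[1]-q[0]).round(3),np.linalg.norm(q[2]-q[1]).round(3),np.linalg.norm(q[3]-q[2]).round(3))
E
```

```text
[[ 0.6367 -0.1206]
 [ 0.6014 -0.3472]
 [ 0.3762 -0.3104]
 [ 0.4109 -0.0835]] [ 0.5062713  -0.21539669]
0.2293 -98.8
0.2282 170.7
0.2295 81.3
0.2288 -9.3
x [ 0.50714827 -0.21600339]
obl [ 0.567  -0.1717] 0.062 0.091 0.061
sq [ 0.5504 -0.2762] 0.068 0.067 0.068
rd [ 0.4621 -0.1549] 0.075 0.053 0.075
tall [ 0.4457 -0.2593] 0.057 0.04 0.058
```

```bash
cat >> h.py <<'E'
def go(x,y,z,a,wrap=None):
    """one-line shift (tool mm) and turn about tool x (deg) to get to world x,y,z with jaw dir a deg"""
    r,s=Rt();M=r.as_matrix();d=M.T@(np.array([x,y,z])-s["tcp_pos"])*1000
    cur=np.degrees(np.arctan2(M[1,1],M[0,1]));t=-(a-cur)
    t=(t+180)%360-180 if wrap is None else t
    print("t=%.2f pos"%s["clock"],s["tcp_pos"].round(4),"jaw %.1f"%cur,"gap %.4f"%s["finger_gap"],"F",s["wrist_force"].round(1),"q6 %.2f"%s["joint_pos"][5])
    print("tilt",np.degrees(np.arccos(-M[2,0])).round(2),"shift",d.round(1),"turn",round(t,1))
E
python3 -c "
from h import *
go(.5575,.3047,.15,110.9,1);go(.38,-.12,.2,38.3)"
```

```text
t=0.20 pos [ 0.2088 -0.5354  0.2308] jaw -68.7 gap 0.0857 F [-0.9  0.2  0.4] q6 1.43
tilt 0.06 shift [  81.6 -656.  -630.1] turn -179.6
t=0.20 pos [ 0.2088 -0.5354  0.2308] jaw -68.7 gap 0.0857 F [-0.9  0.2  0.4] q6 1.43
tilt 0.06 shift [  31.2 -324.8 -310.4] turn -107.0
```

Call:
{"op": "send_rows", "data": {
  "plan": [
    [0, -15, -15, -5, 0, 0],
    [0, -45, -45, -14, 0, 0],
    [0, -85, -80, -24, 0, 0],
    [0, -125, -120, -34, 0, 0],
    [0, -165, -160, -44, 0, 0],
    [0, -205, -195, -54, 0, 0],
    [0, -245, -235, -64, 0, 0],
    [0, -285, -275, -74, 0, 0],
    [0, -325, -310, -84, 0, 0],
    [0, -365, -350, -94, 0, 0]
  ],
  "claw": 85,
  "newtons": 40
}}

```text
clock: 1.45
tcp_pos: [0.4026, -0.0669, 0.2314]
orientation: [0.599, 0.377, 0.598, -0.377]
wrist_force: [0.4, -0.6, -0.0]
finger_gap: 0.0851
```

```bash
python3 -c "
from h import *
go(.5575,.3047,.12,110.9)"
```

```text
t=1.45 pos [ 0.4026 -0.0669  0.2314] jaw 25.6 gap 0.0851 F [ 0.4 -0.6 -0. ] q6 0.76
tilt 0.04 shift [ 111.4  300.2 -268.2] turn -85.3
```

Call:
{"op": "send_rows", "data": {
  "plan": [
    [5, 40, -35, -10, 0, 0],
    [15, 80, -70, -20, 0, 0],
    [25, 120, -105, -30, 0, 0],
    [40, 160, -140, -40, 0, 0],
    [55, 200, -175, -50, 0, 0],
    [75, 240, -210, -60, 0, 0],
    [90, 270, -240, -70, 0, 0],
    [105, 290, -260, -79, 0, 0],
    [111, 300, -268, -85, 0, 0],
    [111, 300, -268, -85, 0, 0]
  ]
}}

```text
clock: 2.7
tcp_pos: [0.5586, 0.3025, 0.119]
orientation: [0.695, -0.125, 0.697, 0.124]
wrist_force: [1.1, -0.4, 0.3]
finger_gap: 0.0853
```

```bash
python3 -c "
from h import *
go(.5575,.3047,.016,110.9)
c=cam('wrist');cv2.imwrite('pics/w1.png',c['frame'])"
```

```text
t=2.70 pos [0.5586 0.3025 0.119 ] jaw 110.3 gap 0.0853 F [ 1.1 -0.4  0.3] q6 0.02
tilt 0.11 shift [103.    2.4  -0. ] turn -0.6
```

View pics/w1.png

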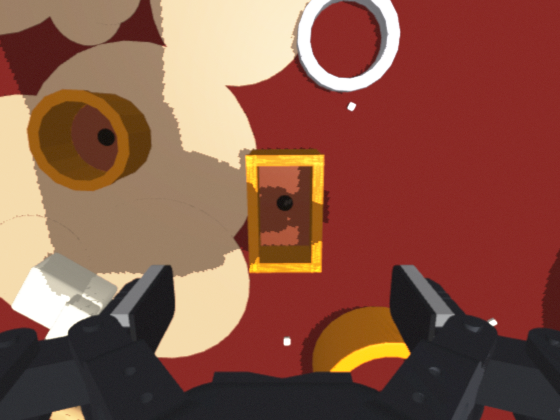

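Call:
{"op": "send_rows", "data": {
  "plan": [
    [15, 2, 0, -0.5, 0, 0],
    [30, 2, 0, -0.5, 0, 0],
    [45, 2, 0, -0.5, 0, 0],
    [60, 2, 0, -0.5, 0, 0],
    [72, 2, 0, -0.5, 0, 0],
    [84, 2, 0, -0.5, 0, 0],
    [94, 2, 0, -0.5, 0, 0],
    [102, 2, 0, -0.5, 0, 0],
    [106, 2, 0, -0.5, 0, 0],
    [106, 2, 0, -0.5, 0, 0]
  ]
}}

```text
clock: 4.0
tcp_pos: [0.5583, 0.3038, 0.0141]
orientation: [0.695, -0.128, 0.696, 0.128]
wrist_force: [-0.2, -0.3, -0.3]
finger_gap: 0.0852
```

Call:
{"op": "send_rows", "data": {
  "plan": [
    [0, 0, 0, 0, 0, 0],
    [0, 0, 0, 0, 0, 0],
    [0, 0, 0, 0, 0, 0],
    [0, 0, 0, 0, 0, 0],
    [0, 0, 0, 0, 0, 0],
    [0, 0, 0, 0, 0, 0],
    [0, 0, 0, 0, 0, 0],
    [0, 0, 0, 0, 0, 0],
    [0, 0, 0, 0, 0, 0],
    [0, 0, 0, 0, 0, 0]
  ],
  "claw": 38,
  "newtons": 40
}}

```text
clock: 5.25
tcp_pos: [0.5588, 0.304, 0.0148]
orientation: [0.696, -0.128, 0.695, 0.128]
wrist_force: [0.1, 0.3, 6.7]
finger_gap: 0.0452
```

```bash
python3 -c "
from h import *
go(.567,-.172,.13,81)
c=cam('scene');cv2.imwrite('pics/s2.png',cv2.resize(c['frame'][200:400,250:500],None,fx=3,fy=3))
c=cam('wrist');cv2.imwrite('pics/w2.png',c['frame'])"
```

```text
t=5.25 pos [0.5588 0.304  0.0148] jaw 110.8 gap 0.0452 F [0.1 0.3 6.7] q6 0.01
tilt 0.06 shift [-115.3 -447.9 -161.3] turn 29.8
```

View pics/s2.png

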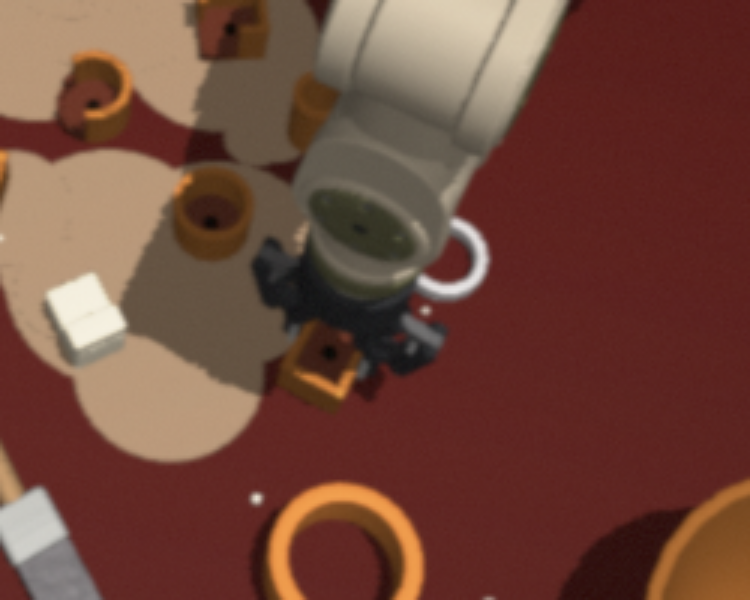

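View pics/w2.png

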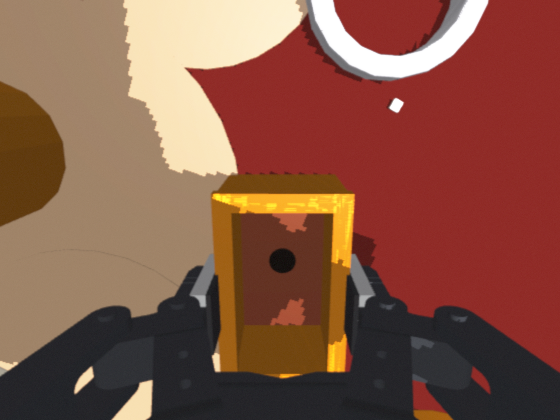

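Call:
{"op": "send_rows", "data": {
  "plan": [
    [-20, 0, 0, 0, 0, 0],
    [-50, 0, 0, 0, 0, 0],
    [-85, -20, -5, 3, 0, 0],
    [-115, -60, -20, 7, 0, 0],
    [-115, -110, -40, 11, 0, 0],
    [-115, -160, -60, 15, 0, 0],
    [-115, -210, -80, 18, 0, 0],
    [-115, -260, -100, 21, 0, 0],
    [-115, -310, -120, 24, 0, 0],
    [-115, -360, -135, 27, 0, 0]
  ]
}}

```text
clock: 6.6
tcp_pos: [0.5589, -0.0821, 0.1285]
orientation: [0.705, 0.039, 0.707, -0.039]
wrist_force: [-0.3, -0.3, -1.4]
finger_gap: 0.0452
```

```bash
python3 -c "
from h import *
go(.567,-.172,.05,81)"
```

```text
t=6.60 pos [ 0.5589 -0.0821  0.1285] jaw 83.7 gap 0.0452 F [-0.3 -0.3 -1.4] q6 -0.18
tilt 0.1 shift [ 78.4 -88.5  18. ] turn 2.7
```

Call:
{"op": "send_rows", "data": {
  "plan": [
    [0, -35, 7, 1, 0, 0],
    [0, -65, 14, 2.5, 0, 0],
    [0, -85, 18, 2.5, 0, 0],
    [5, -89, 18, 2.5, 0, 0],
    [20, -89, 18, 2.5, 0, 0],
    [35, -89, 18, 2.5, 0, 0],
    [50, -89, 18, 2.5, 0, 0],
    [63, -89, 18, 2.5, 0, 0],
    [72, -89, 18, 2.5, 0, 0],
    [76, -89, 18, 2.5, 0, 0]
  ]
}}

```text
clock: 7.85
tcp_pos: [0.568, -0.1709, 0.0526]
orientation: [0.705, 0.054, 0.705, -0.054]
wrist_force: [-0.4, 0.0, -1.4]
finger_gap: 0.0458
```

```bash
python3 -c "
from h import *
go(.567,-.172,.033,81)
c=cam('scene');cv2.imwrite('pics/s3.png',cv2.resize(c['frame'][80:230,140:340],None,fx=4,fy=4))"
```

```text
t=7.85 pos [ 0.568  -0.1709  0.0526] jaw 81.3 gap 0.0458 F [-0.4  0.  -1.4] q6 -0.28
tilt 0.04 shift [19.6 -1.2 -0.9] turn 0.3
```

View pics/s3.png

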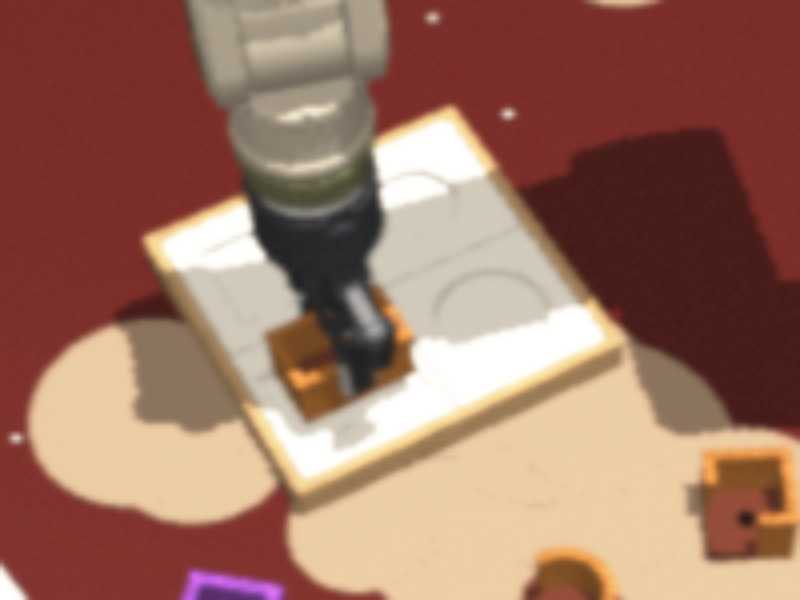

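Lower it about 19 mm, then release in the next call.

Call:
{"op": "send_rows", "data": {
  "plan": [
    [4, -1, -1, 0, 0, 0],
    [7, -1, -1, 0, 0, 0],
    [10, -1, -1, 0, 0, 0],
    [13, -1, -1, 0, 0, 0],
    [15, -1, -1, 0, 0, 0],
    [17, -1, -1, 0, 0, 0],
    [18, -1, -1, 0, 0, 0],
    [19, -1, -1, 0, 0, 0],
    [19, -1, -1, 0, 0, 0],
    [19, -1, -1, 0, 0, 0]
  ]
}}

```text
clock: 9.15
tcp_pos: [0.5672, -0.1719, 0.0343]
orientation: [0.705, 0.054, 0.705, -0.054]
wrist_force: [-0.1, 0.4, -1.2]
finger_gap: 0.0453
```

Call:
{"op": "send_rows", "data": {
  "plan": [
    [1, 0, 0, 0, 0, 0],
    [1.5, 0, 0, 0, 0, 0],
    [2, 0, 0, 0, 0, 0],
    [2, 0, 0, 0, 0, 0],
    [2.5, 0, 0, 0, 0, 0],
    [2.5, 0, 0, 0, 0, 0],
    [2.5, 0, 0, 0, 0, 0],
    [2.5, 0, 0, 0, 0, 0],
    [2.5, 0, 0, 0, 0, 0],
    [2.5, 0, 0, 0, 0, 0]
  ]
}}

```text
clock: 10.4
tcp_pos: [0.5672, -0.1719, 0.0328]
orientation: [0.705, 0.053, 0.705, -0.054]
wrist_force: [-2.7, 0.9, 9.0]
finger_gap: 0.045
```

Touching down (9 N up). Release and rise.

Call:
{"op": "send_rows", "data": {
  "plan": [
    [0, 0, 0, 0, 0, 0],
    [0, 0, 0, 0, 0, 0],
    [0, 0, 0, 0, 0, 0],
    [0, 0, 0, 0, 0, 0],
    [-10, 0, 0, 0, 0, 0],
    [-30, 0, 0, 0, 0, 0],
    [-60, 0, 0, 0, 0, 0],
    [-100, 0, 0, 0, 0, 0],
    [-130, 0, 0, 0, 0, 0],
    [-130, 0, 0, 0, 0, 0]
  ],
  "claw": 72
}}

```text
clock: 11.65
tcp_pos: [0.5691, -0.1728, 0.1655]
orientation: [0.707, 0.053, 0.703, -0.054]
wrist_force: [0.0, -0.5, -1.3]
finger_gap: 0.0721
```

```bash
python3 -c "
from h import *
go(.6865,.0395,.11,127.2)
c=cam('wrist');cv2.imwrite('pics/w3.png',c['frame'])"
```

```text
t=11.65 pos [ 0.5691 -0.1728  0.1655] jaw 81.3 gap 0.0721 F [ 0.  -0.5 -1.3] q6 -0.28
tilt 0.38 shift [ 55.7 227.7  83.6] turn -45.9
```

View pics/w3.png

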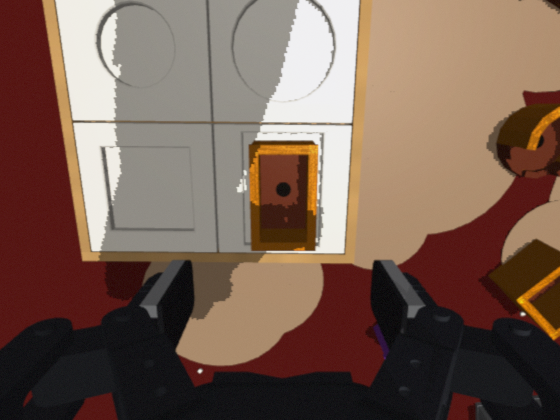

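Call:
{"op": "send_rows", "data": {
  "plan": [
    [0, 20, 8, -5, 0, 0],
    [0, 50, 18, -11, 0, 0],
    [0, 85, 31, -18, 0, 0],
    [0, 120, 44, -25, 0, 0],
    [5, 155, 57, -32, 0, 0],
    [15, 185, 68, -39, 0, 0],
    [30, 210, 77, -46, 0, 0],
    [45, 223, 82, -46, 0, 0],
    [56, 228, 84, -46, 0, 0],
    [56, 228, 84, -46, 0, 0]
  ]
}}

```text
clock: 12.95
tcp_pos: [0.6835, 0.0404, 0.104]
orientation: [0.669, -0.225, 0.671, 0.226]
wrist_force: [-0.2, -0.3, 0.4]
finger_gap: 0.0719
```

```bash
python3 -c "
from h import *
go(.6865,.0395,.015,127.2)
c=cam('wrist');cv2.imwrite('pics/w4.png',c['frame'])"
```

```text
t=12.95 pos [0.6835 0.0404 0.104 ] jaw 127.2 gap 0.0719 F [-0.2 -0.3  0.4] q6 -0.71
tilt 0.18 shift [89.  -2.7  2.1] turn 0.0
```

View pics/w4.png

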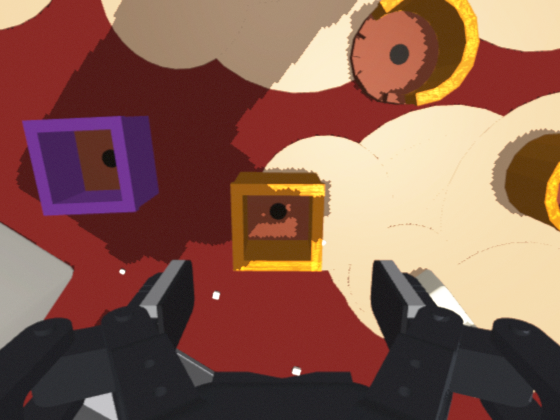

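Call:
{"op": "send_rows", "data": {
  "plan": [
    [10, -2, 2, 0, 0, 0],
    [22, -2.5, 2, 0, 0, 0],
    [36, -2.5, 2, 0, 0, 0],
    [50, -2.5, 2, 0, 0, 0],
    [62, -2.5, 2, 0, 0, 0],
    [74, -2.5, 2, 0, 0, 0],
    [83, -2.5, 2, 0, 0, 0],
    [89, -2.5, 2, 0, 0, 0],
    [89, -2.5, 2, 0, 0, 0],
    [89, -2.5, 2, 0, 0, 0]
  ]
}}

```text
clock: 14.25
tcp_pos: [0.6882, 0.04, 0.0173]
orientation: [0.67, -0.226, 0.67, 0.226]
wrist_force: [0.3, -0.4, 0.6]
finger_gap: 0.0721
```

Call:
{"op": "send_rows", "data": {
  "plan": [
    [0, 0, 0, 0, 0, 0],
    [0, 0, 0, 0, 0, 0],
    [0, 0, 0, 0, 0, 0],
    [0, 0, 0, 0, 0, 0],
    [0, 0, 0, 0, 0, 0],
    [0, 0, 0, 0, 0, 0],
    [0, 0, 0, 0, 0, 0],
    [0, 0, 0, 0, 0, 0],
    [0, 0, 0, 0, 0, 0],
    [0, 0, 0, 0, 0, 0]
  ],
  "claw": 44,
  "newtons": 40
}}

```text
clock: 15.5
tcp_pos: [0.6884, 0.0399, 0.0175]
orientation: [0.67, -0.226, 0.67, 0.226]
wrist_force: [0.2, -0.3, 5.0]
finger_gap: 0.0515
```

```bash
python3 -c "
from h import *
go(.5504,-.276,.13,81)"
```

```text
t=15.50 pos [0.6884 0.0399 0.0175] jaw 127.3 gap 0.0515 F [ 0.2 -0.3  5. ] q6 -0.71
tilt 0.08 shift [-112.6 -167.8 -301.1] turn 46.3
```

Call:
{"op": "send_rows", "data": {
  "plan": [
    [-20, 0, 0, 0, 0, 0],
    [-50, 0, 0, 0, 0, 0],
    [-85, -10, -18, 4, 0, 0],
    [-112, -30, -54, 10, 0, 0],
    [-112, -52, -95, 16, 0, 0],
    [-112, -75, -137, 22, 0, 0],
    [-112, -98, -178, 28, 0, 0],
    [-112, -121, -219, 34, 0, 0],
    [-112, -143, -260, 40, 0, 0],
    [-112, -160, -288, 46, 0, 0]
  ]
}}

```text
clock: 16.75
tcp_pos: [0.554, -0.2632, 0.1278]
orientation: [0.704, 0.056, 0.706, -0.055]
wrist_force: [0.4, 0.8, -1.8]
finger_gap: 0.0512
```

```bash
python3 -c "
from h import *
go(.5504,-.276,.04,81)"
```

```text
t=16.75 pos [ 0.554  -0.2632  0.1278] jaw 81.0 gap 0.0512 F [ 0.4  0.8 -1.8] q6 -0.42
tilt 0.11 shift [ 87.8 -13.2  -1.4] turn 0.0
```

Call:
{"op": "send_rows", "data": {
  "plan": [
    [0, -8, -1, 0, 0, 0],
    [8, -13, -1, 0, 0, 0],
    [20, -13, -1, 0, 0, 0],
    [34, -13, -1, 0, 0, 0],
    [48, -13, -1, 0, 0, 0],
    [61, -13, -1, 0, 0, 0],
    [73, -13, -1, 0, 0, 0],
    [82, -13, -1, 0, 0, 0],
    [86, -13, -1, 0, 0, 0],
    [88, -13, -1, 0, 0, 0]
  ]
}}

```text
clock: 18.0
tcp_pos: [0.5528, -0.2747, 0.0408]
orientation: [0.705, 0.054, 0.705, -0.054]
wrist_force: [-0.9, -0.4, -1.1]
finger_gap: 0.0516
```

```bash
python3 -c "
from h import *
go(.5504,-.276,.0355,81)"
```

```text
t=18.00 pos [ 0.5528 -0.2747  0.0408] jaw 81.3 gap 0.0516 F [-0.9 -0.4 -1.1] q6 -0.44
tilt 0.02 shift [ 5.3 -1.7 -2.2] turn 0.3
```

Call:
{"op": "send_rows", "data": {
  "plan": [
    [1, -1, -1, 0, 0, 0],
    [2, -1.5, -2, 0, 0, 0],
    [3, -1.5, -2, 0, 0, 0],
    [4, -1.5, -2, 0, 0, 0],
    [5, -1.5, -2, 0, 0, 0],
    [5.5, -1.5, -2, 0, 0, 0],
    [6, -1.5, -2, 0, 0, 0],
    [6, -1.5, -2, 0, 0, 0],
    [6, -1.5, -2, 0, 0, 0],
    [6, -1.5, -2, 0, 0, 0]
  ]
}}

```text
clock: 19.25
tcp_pos: [0.5505, -0.2757, 0.0355]
orientation: [0.705, 0.054, 0.705, -0.054]
wrist_force: [-2.5, 1.5, 5.8]
finger_gap: 0.0513
```

Call:
{"op": "send_rows", "data": {
  "plan": [
    [0, 0, 0, 0, 0, 0],
    [0, 0, 0, 0, 0, 0],
    [0, 0, 0, 0, 0, 0],
    [0, 0, 0, 0, 0, 0],
    [-10, 0, 0, 0, 0, 0],
    [-30, 0, 0, 0, 0, 0],
    [-60, 0, 0, 0, 0, 0],
    [-100, 0, 0, 0, 0, 0],
    [-130, 0, 0, 0, 0, 0],
    [-130, 0, 0, 0, 0, 0]
  ],
  "claw": 74
}}

```text
clock: 20.5
tcp_pos: [0.5522, -0.2769, 0.1687]
orientation: [0.707, 0.052, 0.703, -0.055]
wrist_force: [0.4, -0.3, -0.3]
finger_gap: 0.0733
```

```bash
python3 -c "
from h import *
go(.5561,.1727,.11,81)
c=cam('wrist');cv2.imwrite('pics/w5.png',c['frame'])"
```

```text
t=20.50 pos [ 0.5522 -0.2769  0.1687] jaw 81.3 gap 0.0733 F [ 0.4 -0.3 -0.3] q6 -0.44
tilt 0.39 shift [ 57.  445.2 -64.5] turn 0.3
```

View pics/w5.png

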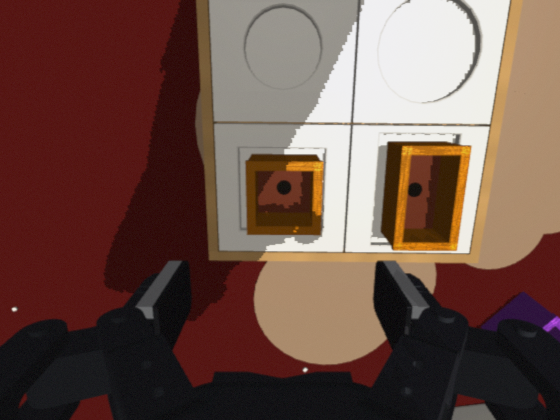

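Call:
{"op": "send_rows", "data": {
  "plan": [
    [0, 30, -4, 0, 0, 0],
    [0, 80, -11, 0, 0, 0],
    [0, 135, -19, 0, 0, 0],
    [0, 190, -27, 0, 0, 0],
    [0, 245, -35, 0, 0, 0],
    [0, 300, -43, 0, 0, 0],
    [0, 350, -51, 0, 0, 0],
    [0, 395, -57, 0, 0, 0],
    [15, 425, -62, 0, 0, 0],
    [35, 440, -64, 0, 0, 0]
  ]
}}

```text
clock: 21.8
tcp_pos: [0.553, 0.1708, 0.1284]
orientation: [0.705, 0.053, 0.705, -0.053]
wrist_force: [-0.1, -0.1, -0.3]
finger_gap: 0.0743
```

```bash
python3 -c "
from h import *
go(.5561,.1727,.015,81)
c=cam('wrist');cv2.imwrite('pics/w6.png',c['frame'])"
```

```text
t=21.80 pos [0.553  0.1708 0.1284] jaw 81.4 gap 0.0743 F [-0.1 -0.1 -0.3] q6 0.31
tilt 0.05 shift [113.4   2.4   2.9] turn 0.4
```

View pics/w6.png

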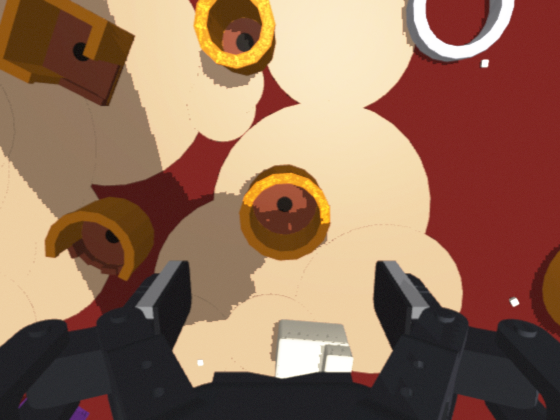

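Call:
{"op": "send_rows", "data": {
  "plan": [
    [12, 2, 3, 0, 0, 0],
    [28, 2.5, 3, 0, 0, 0],
    [45, 2.5, 3, 0, 0, 0],
    [62, 2.5, 3, 0, 0, 0],
    [78, 2.5, 3, 0, 0, 0],
    [92, 2.5, 3, 0, 0, 0],
    [104, 2.5, 3, 0, 0, 0],
    [112, 2.5, 3, 0, 0, 0],
    [114, 2.5, 3, 0, 0, 0],
    [114, 2.5, 3, 0, 0, 0]
  ]
}}

```text
clock: 23.1
tcp_pos: [0.5573, 0.171, 0.016]
orientation: [0.705, 0.054, 0.705, -0.054]
wrist_force: [-0.3, -0.1, -0.2]
finger_gap: 0.0741
```

Call:
{"op": "send_rows", "data": {
  "plan": [
    [0, 0, 0, 0, 0, 0],
    [0, 0, 0, 0, 0, 0],
    [0, 0, 0, 0, 0, 0],
    [0, 0, 0, 0, 0, 0],
    [0, 0, 0, 0, 0, 0],
    [0, 0, 0, 0, 0, 0],
    [0, 0, 0, 0, 0, 0],
    [0, 0, 0, 0, 0, 0],
    [0, 0, 0, 0, 0, 0],
    [0, 0, 0, 0, 0, 0]
  ],
  "claw": 50,
  "newtons": 40
}}

```text
clock: 24.35
tcp_pos: [0.5579, 0.1711, 0.0167]
orientation: [0.706, 0.054, 0.704, -0.053]
wrist_force: [-0.5, -0.5, 5.0]
finger_gap: 0.0573
```

```bash
python3 -c "
from h import *
go(.4625,-.155,.13,81)"
```

```text
t=24.35 pos [0.5579 0.1711 0.0167] jaw 81.3 gap 0.0573 F [-0.5 -0.5  5. ] q6 0.31
tilt 0.1 shift [-113.6 -336.7  -44.8] turn 0.3
```

Call:
{"op": "send_rows", "data": {
  "plan": [
    [-25, 0, 0, 0, 0, 0],
    [-60, 0, 0, 0, 0, 0],
    [-95, -15, -2, 0, 0, 0],
    [-113, -50, -6, 0, 0, 0],
    [-113, -95, -12, 0, 0, 0],
    [-113, -140, -18, 0, 0, 0],
    [-113, -190, -25, 0, 0, 0],
    [-113, -240, -31, 0, 0, 0],
    [-113, -290, -38, 0, 0, 0],
    [-113, -325, -43, 0, 0, 0]
  ]
}}

```text
clock: 25.6
tcp_pos: [0.4645, -0.1456, 0.1286]
orientation: [0.705, 0.054, 0.705, -0.054]
wrist_force: [1.4, 0.7, -1.7]
finger_gap: 0.0574
```

```bash
python3 -c "
from h import *
go(.464,-.155,.04,81)"
```

```text
t=25.60 pos [ 0.4645 -0.1456  0.1286] jaw 81.2 gap 0.0574 F [ 1.4  0.7 -1.7] q6 -0.32
tilt 0.02 shift [88.6 -9.4  1. ] turn 0.2
```

Call:
{"op": "send_rows", "data": {
  "plan": [
    [0, -6, 1, 0, 0, 0],
    [8, -9, 1, 0, 0, 0],
    [20, -9, 1, 0, 0, 0],
    [34, -9, 1, 0, 0, 0],
    [48, -9, 1, 0, 0, 0],
    [61, -9, 1, 0, 0, 0],
    [73, -9, 1, 0, 0, 0],
    [82, -9, 1, 0, 0, 0],
    [87, -9, 1, 0, 0, 0],
    [89, -9, 1, 0, 0, 0]
  ]
}}

```text
clock: 26.85
tcp_pos: [0.4651, -0.1529, 0.0396]
orientation: [0.705, 0.054, 0.705, -0.054]
wrist_force: [1.2, -0.5, -1.0]
finger_gap: 0.0573
```

```bash
python3 -c "
from h import *
go(.464,-.155,.0347,81)"
```

```text
t=26.85 pos [ 0.4651 -0.1529  0.0396] jaw 81.3 gap 0.0573 F [ 1.2 -0.5 -1. ] q6 -0.33
tilt 0.0 shift [ 4.9 -2.2 -0.8] turn 0.3
```

Call:
{"op": "send_rows", "data": {
  "plan": [
    [1, -1, -1, 0, 0, 0],
    [2, -2, -1, 0, 0, 0],
    [3, -2, -1, 0, 0, 0],
    [4, -2, -1, 0, 0, 0],
    [5, -2, -1, 0, 0, 0],
    [5.5, -2, -1, 0, 0, 0],
    [6, -2, -1, 0, 0, 0],
    [6, -2, -1, 0, 0, 0],
    [6, -2, -1, 0, 0, 0],
    [6, -2, -1, 0, 0, 0]
  ]
}}

```text
clock: 28.1
tcp_pos: [0.4638, -0.1547, 0.0347]
orientation: [0.705, 0.053, 0.705, -0.054]
wrist_force: [-2.7, 0.7, 7.0]
finger_gap: 0.0567
```

Call:
{"op": "send_rows", "data": {
  "plan": [
    [0, 0, 0, 0, 0, 0],
    [0, 0, 0, 0, 0, 0],
    [0, 0, 0, 0, 0, 0],
    [0, 0, 0, 0, 0, 0],
    [-10, 0, 0, 0, 0, 0],
    [-30, 0, 0, 0, 0, 0],
    [-60, 0, 0, 0, 0, 0],
    [-100, 0, 0, 0, 0, 0],
    [-130, 0, 0, 0, 0, 0],
    [-130, 0, 0, 0, 0, 0]
  ],
  "claw": 76
}}

```text
clock: 29.35
tcp_pos: [0.4656, -0.1556, 0.167]
orientation: [0.707, 0.053, 0.703, -0.054]
wrist_force: [0.6, -0.8, -0.3]
finger_gap: 0.076
```

```bash
python3 -c "
from h import *
go(.4416,.1626,.15,81)
c=cam('wrist');cv2.imwrite('pics/w7.png',c['frame'])"
```

```text
t=29.35 pos [ 0.4656 -0.1556  0.167 ] jaw 81.3 gap 0.0760 F [ 0.6 -0.8 -0.3] q6 -0.33
tilt 0.35 shift [ 15.9 311.  -71.9] turn 0.3
```

View pics/w7.png

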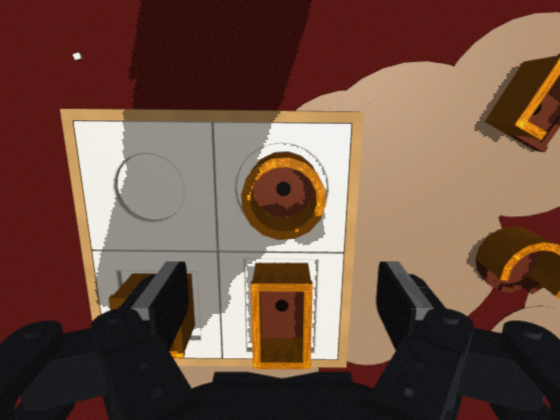

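Call:
{"op": "send_rows", "data": {
  "plan": [
    [0, 20, -5, 0, 0, 0],
    [0, 55, -13, 0, 0, 0],
    [0, 95, -22, 0, 0, 0],
    [0, 135, -31, 0, 0, 0],
    [0, 175, -40, 0, 0, 0],
    [0, 215, -50, 0, 0, 0],
    [0, 255, -59, 0, 0, 0],
    [5, 285, -66, 0, 0, 0],
    [12, 305, -71, 0, 0, 0],
    [16, 311, -72, 0, 0, 0]
  ],
  "claw": 64
}}

```text
clock: 30.65
tcp_pos: [0.4376, 0.165, 0.1463]
orientation: [0.704, 0.052, 0.706, -0.053]
wrist_force: [0.8, -0.9, -0.8]
finger_gap: 0.0641
```

```bash
python3 -c "
from h import *
go(.4416,.1626,.032,81)
c=cam('wrist');cv2.imwrite('pics/w8.png',c['frame'])"
```

```text
t=30.65 pos [0.4376 0.165  0.1463] jaw 81.5 gap 0.0641 F [ 0.8 -0.9 -0.8] q6 0.34
tilt 0.18 shift [114.3  -1.7   4.6] turn 0.5
```

View pics/w8.png

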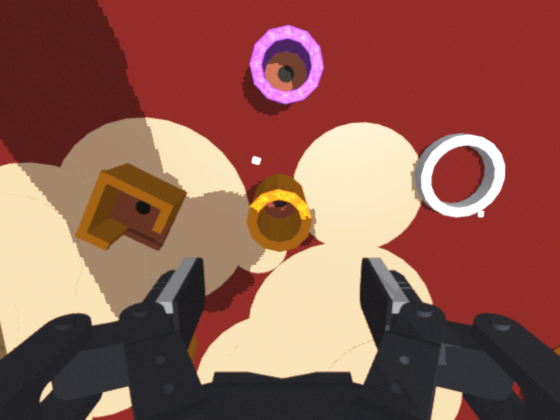

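Call:
{"op": "send_rows", "data": {
  "plan": [
    [8, -1.5, 4.5, -0.5, 0, 0],
    [22, -1.5, 4.5, -0.5, 0, 0],
    [40, -1.5, 4.5, -0.5, 0, 0],
    [58, -1.5, 4.5, -0.5, 0, 0],
    [75, -1.5, 4.5, -0.5, 0, 0],
    [90, -1.5, 4.5, -0.5, 0, 0],
    [103, -1.5, 4.5, -0.5, 0, 0],
    [112, -1.5, 4.5, -0.5, 0, 0],
    [114, -1.5, 4.5, -0.5, 0, 0],
    [114, -1.5, 4.5, -0.5, 0, 0]
  ]
}}

```text
clock: 31.95
tcp_pos: [0.4441, 0.1614, 0.0339]
orientation: [0.705, 0.051, 0.705, -0.051]
wrist_force: [-0.3, 0.1, 0.9]
finger_gap: 0.0639
```

Call:
{"op": "send_rows", "data": {
  "plan": [
    [0, 0, 0, 0, 0, 0],
    [0, 0, 0, 0, 0, 0],
    [0, 0, 0, 0, 0, 0],
    [0, 0, 0, 0, 0, 0],
    [0, 0, 0, 0, 0, 0],
    [0, 0, 0, 0, 0, 0],
    [0, 0, 0, 0, 0, 0],
    [0, 0, 0, 0, 0, 0],
    [0, 0, 0, 0, 0, 0],
    [0, 0, 0, 0, 0, 0]
  ],
  "claw": 32,
  "newtons": 40
}}

```text
clock: 33.2
tcp_pos: [0.4444, 0.1616, 0.0345]
orientation: [0.706, 0.051, 0.705, -0.05]
wrist_force: [-1.6, -0.4, 5.7]
finger_gap: 0.0402
```

```bash
python3 -c "
from h import *
go(.446,-.2594,.18,81)"
```

```text
t=33.20 pos [0.4444 0.1616 0.0345] jaw 81.8 gap 0.0402 F [-1.6 -0.4  5.7] q6 0.32
tilt 0.08 shift [-145.6 -416.4   61.7] turn 0.8
```

Call:
{"op": "send_rows", "data": {
  "plan": [
    [-25, 0, 0, 0, 0, 0],
    [-65, 0, 0, 0, 0, 0],
    [-105, -15, 2, 0, 0, 0],
    [-135, -55, 8, 0, 0, 0],
    [-145, -110, 16, 0, 0, 0],
    [-145, -170, 25, 0, 0, 0],
    [-145, -230, 34, 0, 0, 0],
    [-145, -290, 43, 0, 0, 0],
    [-145, -345, 51, 1, 0, 0],
    [-145, -390, 60, 1, 0, 0]
  ]
}}

```text
clock: 34.45
tcp_pos: [0.4471, -0.2353, 0.1786]
orientation: [0.705, 0.057, 0.705, -0.057]
wrist_force: [0.6, 0.4, -0.9]
finger_gap: 0.0397
```

```bash
python3 -c "
from h import *
go(.448,-.2594,.065,81)"
```

```text
t=34.45 pos [ 0.4471 -0.2353  0.1786] jaw 80.7 gap 0.0397 F [ 0.6  0.4 -0.9] q6 -0.48
tilt 0.0 shift [113.6 -23.7   4.7] turn -0.3
```

Call:
{"op": "send_rows", "data": {
  "plan": [
    [0, -12, 2, 0, 0, 0],
    [5, -22, 5, 0, 0, 0],
    [20, -24, 5, 0, 0, 0],
    [40, -24, 5, 0, 0, 0],
    [60, -24, 5, 0, 0, 0],
    [78, -24, 5, 0, 0, 0],
    [94, -24, 5, 0, 0, 0],
    [106, -24, 5, 0, 0, 0],
    [112, -24, 5, 0, 0, 0],
    [114, -24, 5, 0, 0, 0]
  ]
}}

```text
clock: 35.7
tcp_pos: [0.4487, -0.2572, 0.0645]
orientation: [0.705, 0.057, 0.705, -0.056]
wrist_force: [1.0, -0.1, 0.0]
finger_gap: 0.0401
```

```bash
python3 -c "
from h import *
go(.448,-.2594,.0525,81)"
```

```text
t=35.70 pos [ 0.4487 -0.2572  0.0645] jaw 80.8 gap 0.0401 F [ 1.  -0.1  0. ] q6 -0.52
tilt 0.02 shift [12.  -2.3 -0.4] turn -0.2
```

Call:
{"op": "send_rows", "data": {
  "plan": [
    [2, -2, 0, 0, 0, 0],
    [4, -2, 0, 0, 0, 0],
    [6, -2, 0, 0, 0, 0],
    [8, -2, 0, 0, 0, 0],
    [10, -2, 0, 0, 0, 0],
    [11, -2, 0, 0, 0, 0],
    [12, -2, 0, 0, 0, 0],
    [12.5, -2, 0, 0, 0, 0],
    [13, -2, 0, 0, 0, 0],
    [13, -2, 0, 0, 0, 0]
  ]
}}

```text
clock: 36.95
tcp_pos: [0.4485, -0.2596, 0.0525]
orientation: [0.705, 0.057, 0.705, -0.057]
wrist_force: [-1.3, 0.9, 4.8]
finger_gap: 0.0399
```

Contact. Release, rise, then retreat.

Call:
{"op": "send_rows", "data": {
  "plan": [
    [0, 0, 0, 0, 0, 0],
    [0, 0, 0, 0, 0, 0],
    [0, 0, 0, 0, 0, 0],
    [0, 0, 0, 0, 0, 0],
    [-10, 0, 0, 0, 0, 0],
    [-30, 0, 0, 0, 0, 0],
    [-60, 0, 0, 0, 0, 0],
    [-100, 0, 0, 0, 0, 0],
    [-130, 0, 0, 0, 0, 0],
    [-130, 0, 0, 0, 0, 0]
  ],
  "claw": 62
}}

```text
clock: 38.2
tcp_pos: [0.45, -0.2608, 0.1851]
orientation: [0.707, 0.055, 0.703, -0.058]
wrist_force: [-0.1, -0.6, 0.9]
finger_gap: 0.0617
```

```bash
python3 -c "
from h import *
go(.25,-.48,.23,81)
c=cam('wrist');cv2.imwrite('pics/w9.png',c['frame'])"
```

```text
t=38.20 pos [ 0.45   -0.2608  0.1851] jaw 80.8 gap 0.0617 F [-0.1 -0.6  0.9] q6 -0.52
tilt 0.36 shift [ -44.9 -248.5 -162.1] turn -0.2
```

View pics/w9.png

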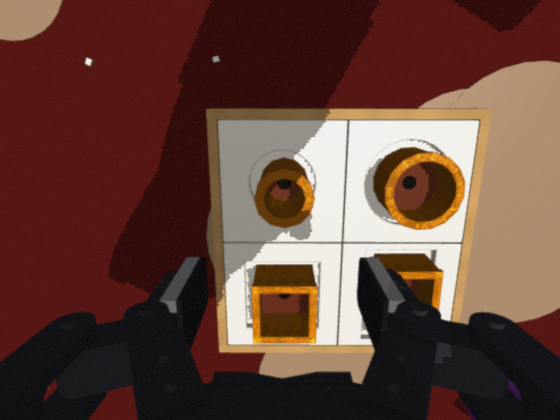

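Call:
{"op": "send_rows", "data": {
  "plan": [
    [-5, -20, -13, 0, 0, 0],
    [-15, -50, -32, 0, 0, 0],
    [-25, -80, -52, 0, 0, 0],
    [-35, -110, -72, 0, 0, 0],
    [-45, -140, -92, 0, 0, 0],
    [-45, -170, -112, 0, 0, 0],
    [-45, -200, -130, 0, 0, 0],
    [-45, -225, -147, 0, 0, 0],
    [-45, -245, -160, 0, 0, 0],
    [-45, -245, -160, 0, 0, 0]
  ]
}}

```text
clock: 39.5
tcp_pos: [0.2501, -0.4761, 0.2252]
orientation: [0.704, 0.058, 0.705, -0.057]
wrist_force: [-0.2, 0.3, -0.4]
finger_gap: 0.062
```

```bash
python3 - <<'E'
from meas import *
c=cam("top");pickle.dump(c,open("top2.pkl","wb"))
f=c["frame"];A=cv2.resize(f[160:310,305:455],None,fx=2.6,fy=2.6,interpolation=cv2.INTER_CUBIC)
o=pickle.load(open("top.pkl","rb"))["frame"]
B=np.vstack([cv2.resize(x[180:290,220:290],None,fx=1.77,fy=1.77,interpolation=cv2.INTER_CUBIC) for x in (o,f)])
cv2.imwrite("pics/e1.png",np.hstack([A,cv2.resize(B,(124,390))]))
d=cam("scene")["frame"];cv2.imwrite("pics/e2.png",cv2.resize(d[95:215,165:305],None,fx=4.5,fy=4.5,interpolation=cv2.INTER_CUBIC))
print("diff broken",np.abs(o[180:290,225:285].astype(int)-f[180:290,225:285]).mean())
for name,ctr,z,h in [("round",(.4625,-.155),.06,.042),("square",(.5504,-.276),.062,.04),("oblong",(.567,-.172),.058,.05),("tall",(.446,-.2594),.08,.04)]:
    ctr=np.array(ctr);im=rect(c,ctr,z,half=.045)
    hsv=cv2.cvtColor(im,cv2.COLOR_BGR2HSV)
    m=((hsv[...,0]>7)&(hsv[...,0]<22)&(hsv[...,1]>150)&(hsv[...,2]>120)).astype(np.uint8)
    n,l,st,_=cv2.connectedComponentsWithStats(m);m=(l==1+np.argmax(st[1:,4])).astype(np.uint8)
    r=cv2.minAreaRect(cv2.findNonZero(m));print(name,((np.array(r[0])/4-45)).round(1),np.array(r[1])/4,r[2])
print(get_state()["clock"],get_state()["tcp_pos"])
E
```

```text
diff broken 1.8333838383838383
round [-0.8  2.1] [57.56291199 59.0178566 ] 37.47617721557617
square [-2.8  2.8] [53.53860092 53.36806488] 81.00621032714844
oblong [-1.9  1.9] [48.05368805 77.32910919] 81.18927001953125
tall [-0.8  2.1] [39.66783905 40.94722366] 7.907162666320801
39.6 [ 0.25124349 -0.47499825  0.22575749]
```

View pics/e1.png

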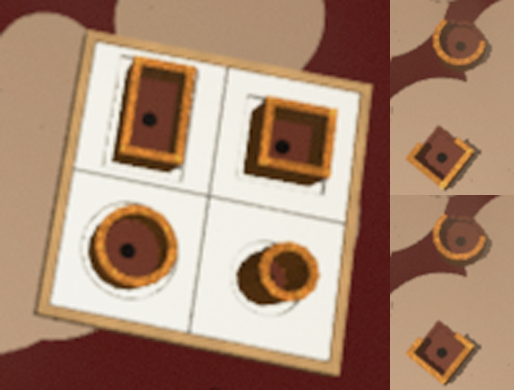

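View pics/e2.png

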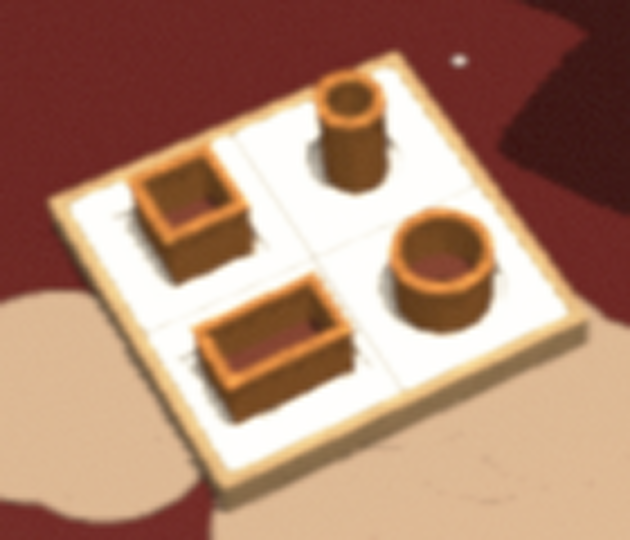

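```bash
python3 -c "
from workcell import job,get_state
print(get_state()['qvel'].round(4)); print(job.hand_in())"
```

```text
[ 0.0186 -0.0097  0.0002  0.0029  0.0012 -0.0009]
the job is handed in; nothing more can be done
None
```

I picked up the oblong, square, round and tall pots in turn and stood each one in its matching pocket. I then backed the arm clear and handed the job in at about 40 s of the 118 s allowed; the hand-in gave no verdict.

- **Pot positions:** In the last top-camera picture the rim centres were 2 to 4 mm off the pocket axes, against a limit of 14 mm. The square pot was the farthest off.
- **Seating:** Each pot met the pocket floor with 5 to 9 N at the expected height before I let go. All four looked upright in the last pictures, but I did not measure their lean.
- **Broken pots:** They look the same in the before and after pictures. I compared the images only and did not measure their positions again.
- **Disagreements:** All four rim centres were off in roughly the same direction, which fits the roughly 2 mm camera calibration error. No check failed.

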